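# Reset the length stop of a cigar cutter

### The job

First make the cutter safe: press its spring treadle down to its stop, so that its catch snaps over and keeps the blade shut, and let go of it. Then grip the knob of the length gauge's lock plunger, pull it up, slide the stop carriage one hole towards the cutter, and let the pin go fully home in that hole. Finish while still gripping the knob with the pin held engaged there; do not let go, and leave the glue pot and the steel cone standing where they are.

Things in the scene. Friction and masses are not known exactly. Their poses are not given: they have to be found in the camera images.
- pedal_pad (a point): centre of the top face of the treadle pad, a ribbed black plate 60 x 60 mm at the robot-side end of the cutter's arm, hinged 185 mm beyond. Pad top 105 mm above the bench when up, 61 mm fully down (moving 8 mm away from the hinge). Press from above: about 2 N at first, 8 N just before the catch snaps over (the pad then drops away), then a hard stop.
- pedal (a joint): treadle angle in rad: 0 up (blade open, spring holds it there), 0.24 fully down at its stop. On the way down, from about 0.11 rad, a tooth on the arm's side pushes back a spring-loaded cone catch, which snaps over the tooth at about 0.18 to 0.20 rad; once caught, the treadle stays down by itself at 0.22 to 0.23 when released. If it is let go before that, it springs back up.
- cutter: the cutter, fixed to the bench: a steel bed 200 x 145 x 12 mm with the treadle arm lying along its x axis, hinge cheeks 66 mm high at the far (+x) end and a catch post 78 mm high on its +y side. Origin: on the bench, under the blade; x from the treadle pad to the hinge, z up.
- gauge: the length gauge, fixed to the bench on the cutter's -y side: a steel foot 56 x 200 mm carrying an aluminium index bar along its y axis with its top 24 mm above the bench and four 11 mm square holes 30 mm apart (at y = -45, -15, +15, +45 mm). Origin: on the bench, middle of the bar. Its +y axis points towards the cutter. The carriage starts locked in the hole at y = -15 mm; the next hole towards the cutter is at y = +15 mm.
- carriage (a joint): travel in m of the stop carriage (steel saddle 52 x 44 mm, top 40 mm above the bench, with a small stop paddle on its robot side) along the gauge's +y axis, towards the cutter: 0 in the hole where it starts, 0.030 in the next hole towards the cutter; the other holes are at -0.030 and 0.060. It slides with 1 to 2 N when the pin is out and has about 1.5 mm play in a hole.
- plunger_knob (a point): centre of the lock plunger's black knob, an upright cylinder 24 mm in diameter and 28 mm high standing on the carriage; its centre is 68 mm above the bench with the pin home (the knob's underside is then 14 mm above the carriage). It moves with the carriage. Below it an 8 mm round-nosed pin goes down into the bar.
- plunger (a joint): lift in m of the plunger: 0 fully home in a hole, 0.018 pulled right up. The pin reaches 11 mm into the hole, so it is clear of the bar from about 0.012; over solid bar it rests at about 0.011. A spring drives it down with 3 N at home to 7 N at the top.
- glue_pot: bystander: white plastic glue pot with flanged foot and rim, 74 mm in diameter, 84 mm high, beyond the gauge; origin at the centre of its underside, z up
- ring_cone: bystander: solid steel measuring cone, 44 mm across the foot, 70 mm high, on the robot's side of the gauge; origin at the centre of its underside, z up
Things that resemble listed ones, but are neither listed nor needed, are in the scene too. What is shaped like the gauge but yellow is not meant.

How it is judged:
By the outcome, as a careful person would: the job done as asked, in the order asked, and still so for the second after the job is handed in, while the arm keeps its last pose, push and grip.
It also fails if it takes over 56 s, if anything falls off the work surface, if the arm or the gripper's body presses on something with over 40 N, if the wrist force passes 120 N, or if a joint passes its speed limit or range.

### The arm

A 6-joint arm with a two-finger parallel gripper is mounted at the origin on the work surface. World frame = base frame: x ahead of the robot, y to its left, z up, the work surface at z = 0. Lengths are in m, angles in degrees, forces in N, time in s.
With the tool pointing down it reaches from about 0.25 to 0.85 m from the base axis. Payload 12.5 kg.
Tool frame: the origin (TCP) lies at the very end of the fingers, on their centre line; the grasp point (between the pads) lies 19 mm behind it; z points along the fingers, y is the line along which they close (so a half turn about z gives the same grasp; the last joint's range is limited). The gripper opens to 93 mm and grips with 3 to 60 N. Pads are 15 mm wide; open, the fingers measure 128 mm over their backs; the gripper's body (75 mm by 188 mm) begins 65 mm behind the grasp point.
Start: joints at [-71.31, 20.094, 94.641, -0, 65.266, -4.847], TCP at [0.22, -0.504, 0.219] pointing down, gripper open.
Joint ranges: [-157.81, 157.81], [-45, 120.19], [0.68, 151.7], [-89.99, 269.99], [4.06, 180], [-164.3, 164.3]. Speed limits (degrees/s): [127.2, 127.2, 159.86, 180, 180, 180].

### API

Orientations are given as a 3x3 rotation matrix whose columns are the frame's x, y, z axes.
In Python, from plant import sense, grab_frame, camera_info, job_done gives the robot as it stands. The module is installed in compiled form; this text tells all that it offers.
- The arm moves only by the shell command python3 -m inch 'ROWS' [FORCE]. ROWS is JSON, a list of rows, each a list of 3 entries, a list of its own where there are three numbers: the turn, a rotation vector about the tool's x, y, z in rad, then the shift along the tool's x, y, z in m, then the opening, from 0 (shut) to 1 (fully open). In form: [[[ax, ay, az], [dx, dy, dz], claw], ...]. A call has 1 to 12 rows; each row shifts and turns the commanded pose from where the row before left it, along the tool's axes as they then stand; what a row does not reach is not made up. A row lasts 1/8 s, in which the tool goes at most 62.5 mm and 10.7 degrees, less where a joint would pass 70% of its speed; a pose out of reach is approached as far as the arm can. A call with a gripper value outside its range is refused whole. The fingers move at their own pace and stop on an object; FORCE is the grip in N (left out, the last holds). Time passes only in rows, so rows that do not move let the fingers close. It gives the time, the measured TCP pose, the force, the opening and the grip force at its end, in the units of the state.
- sense(): the state, without advancing time (a new reading comes with each control period).
- grab_frame(name): name is "scene" or "top"; returns the picture (480x640x3 uint8, blue, green, red); there is no depth.
- camera_info(name): a dict with "K" (3x3 intrinsics, pixels), "view" (4x4, takes a point from world to camera coordinates). Camera axes: x right, y down, z forward; pixel columns grow to the right and rows downward; lengths in m; the calibration is good to about 2 mm. A picture is of the moment at which its call begins. camera_info takes no time and is no camera call.
- job_done(): hands the job in; it is judged then, once.
The state is a dict: "time_s": time; "joint_pos": joint angles; "qd": joint speeds; "tau": joint torques, N m; "eef_pos": TCP position; "ee_rot": TCP orientation; "wrist_force": force on the tool from outside, world axes, zero at the start; "moment": the same for the moment, N m; "gripper_width": opening from 0.0 (shut) to 1.0 (fully open); "finger_force": force on a finger pad.
Only numpy, scipy, OpenCV 4.12 (cv2) and the standard library are available. Lean on these libraries where they do the work, as an engineer would, in place of code of your own. Each camera call takes 0.05 s, during which the arm holds its last target. There are 200 camera calls.

## Working session

There is one attempt and no reset: what is moved stays moved. The work goes in short steps, Python scripts to look and compute and a shell command to move; the robot and the scene stay as the last step left them, time stands still between calls to the robot, and variables do not carry over. Pictures are saved under pics/ and viewed, at most 10 in all, crops included, and the job is handed in when it is done.

```bash
mkdir -p pics; python3 - <<'E'
from plant import *
import cv2,numpy as np
for n in("scene","top"):
    cv2.imwrite(f"pics/{n}0.png",grab_frame(n)); c=camera_info(n); print(n,np.round(c["K"],1).tolist(),np.round(c["view"],4).tolist())
s=sense();print(s["time_s"],s["eef_pos"],np.round(s["ee_rot"],3).tolist(),s["wrist_force"],s["gripper_width"])
E
```

```text
scene [[504.6, 0.0, 316.3], [0.0, 504.6, 238.9], [0.0, 0.0, 1.0]] [[0.7298, 0.6835, -0.013, -0.2922], [0.5456, -0.5938, -0.5914, -0.2747], [-0.412, 0.4245, -0.8063, 1.4322], [0.0, 0.0, 0.0, 1.0]]
top [[466.2, 0.0, 310.3], [0.0, 466.2, 242.7], [0.0, 0.0, 1.0]] [[0.0036, -0.9999, 0.0149, -0.0974], [-0.9946, -0.0051, -0.1034, 0.5229], [0.1034, -0.0144, -0.9945, 1.0593], [0.0, 0.0, 0.0, 1.0]]
0.1 [ 0.2195771  -0.5039477   0.21817053] [[0.917, 0.399, -0.0], [0.399, -0.917, 0.001], [0.0, -0.001, -1.0]] [-0.02218921  0.9783802   0.06642313] 1.0000190375764508
```

View pics/scene0.png

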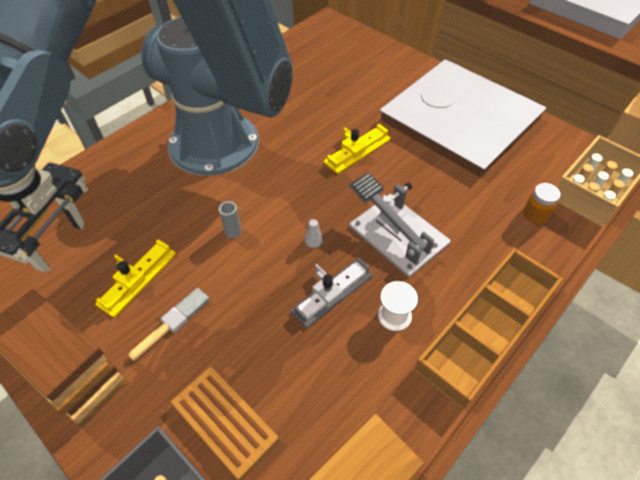

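View pics/top0.png

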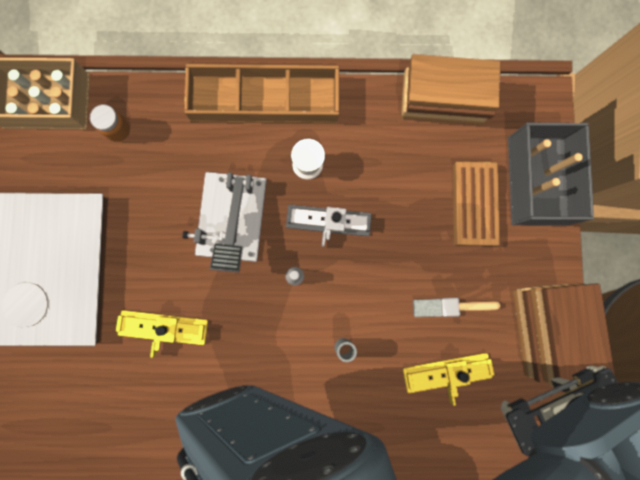

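The top view shows the cutter with its treadle pad at about (227,257), the real gauge with its knob at about (337,217), the cone at (294,275) and the pot at (308,158). I'll enlarge both views.

```bash
python3 - <<'E'
import cv2,numpy as np
t=cv2.imread("pics/top0.png");s=cv2.imread("pics/scene0.png")
cv2.imwrite("pics/c1.png",cv2.resize(t[160:290,180:380],None,fx=4,fy=4,interpolation=cv2.INTER_CUBIC))
cv2.imwrite("pics/c2.png",cv2.resize(s[165:335,270:470],None,fx=3.5,fy=3.5,interpolation=cv2.INTER_CUBIC))
E
```

```text
(no output)
```

View pics/c1.png

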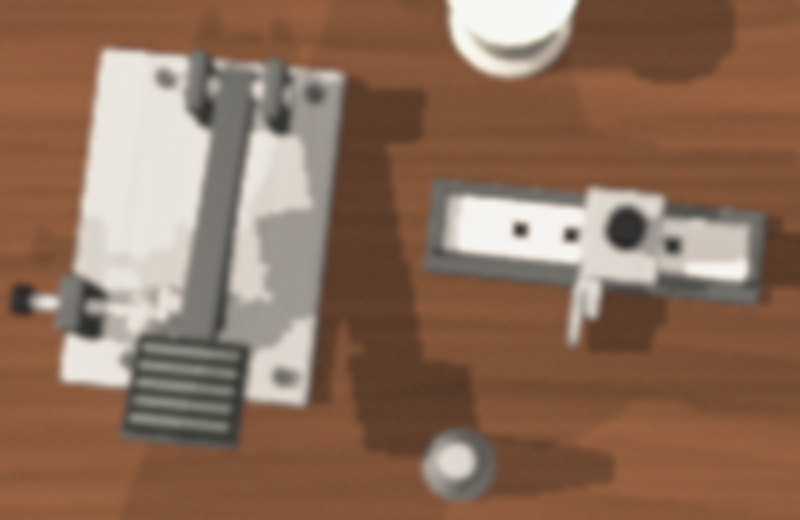

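View pics/c2.png

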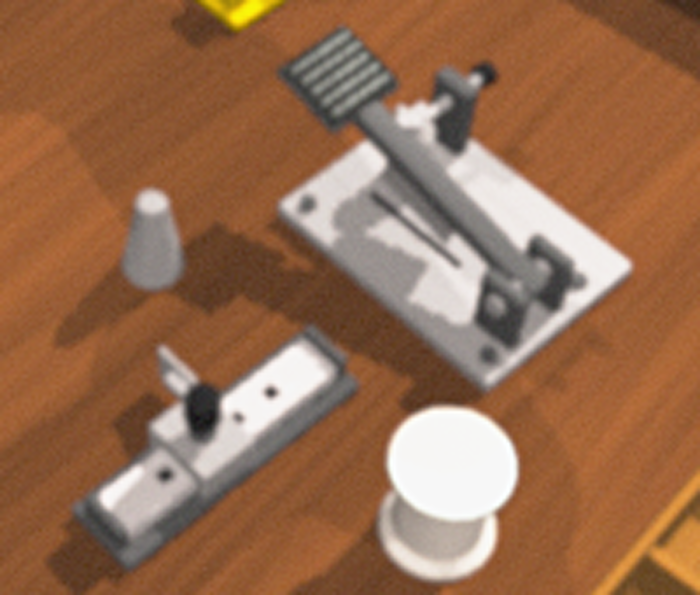

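Pad corners in the crops average to c1 (186,391) and c2 (340,78). The knob top is at c1 (626,228) and c2 (203,393). The bar holes are at c1 (520,230), (571,235) and (673,245).

```bash
cat > h.py <<'E'
from plant import *
import numpy as np,cv2
def onz(n,p,z):
    c=camera_info(n);K=np.array(c["K"]);V=np.array(c["view"]);R=V[:3,:3];o=-R.T@V[:3,3]
    d=R.T@np.linalg.inv(K)@[p[0],p[1],1];return o+d*(z-o[2])/d[2]
T=lambda u,v:(180+(u+.5)/4-.5,160+(v+.5)/4-.5)
S=lambda u,v:(270+(u+.5)/3.5-.5,165+(v+.5)/3.5-.5)
E
python3 - <<'E'
from h import *
np.set_printoptions(precision=4,suppress=True)
p=lambda n,*a:print(n,*a)
p("pad",onz("top",T(186,391),.105),onz("scene",S(340,78),.105))
p("knob",onz("top",T(626,228),.082),onz("scene",S(203,393),.082))
for u in[(520,230),(571,235),(673,245)]:p("hole",onz("top",T(*u),.024))
for u in[(270,392),(165,475)]:p("holeS",onz("scene",S(*u),.024))
for u in[(103,50),(345,72),(307,404),(62,380)]:p("bed",onz("top",T(*u),.012))
p("hinge mid",onz("top",T(237,80),.06)); p("cone top",onz("top",T(459,460),.07),onz("scene",S(152,200),.07))
p("pot",onz("top",T(513,0),.084),onz("scene",S(452,465),.084))
p("paddle tip",onz("top",T(573,345),.04))
E
```

```text
pad [0.4826 0.0871 0.105 ] [0.4856 0.0843 0.105 ]
knob [ 0.5764 -0.1517  0.082 ] [ 0.5756 -0.1505  0.082 ]
hole [ 0.5842 -0.0934  0.024 ]
hole [ 0.5814 -0.1234  0.024 ]
hole [ 0.5758 -0.1835  0.024 ]
holeS [ 0.5826 -0.0939  0.024 ]
holeS [ 0.5745 -0.1838  0.024 ]
bed [0.6937 0.1567 0.012 ]
bed [0.6813 0.0117 0.012 ]
bed [0.4819 0.0314 0.012 ]
bed [0.4954 0.1754 0.012 ]
hinge mid [0.6643 0.0694 0.06  ]
cone top [ 0.4474 -0.0593  0.07  ] [ 0.4447 -0.0569  0.07  ]
pot [ 0.7056 -0.0882  0.084 ] [ 0.7167 -0.0894  0.084 ]
paddle tip [ 0.5148 -0.124   0.04  ]
```

```bash
python3 -m inch '[[[0,0,0.168],[0,0,0],0],[[0,0,0.168],[0,0,0],0],[[0,0,0.168],[0,0,0],0],[[0,0,0],[0.019,-0.056,0],0],[[0,0,0],[0.019,-0.056,0],0],[[0,0,0],[0.019,-0.056,0],0],[[0,0,0],[0.019,-0.056,0],0],[[0,0,0],[0.019,-0.056,0],0],[[0,0,0],[0.019,-0.056,0],0],[[0,0,0],[0.019,-0.056,0],0],[[0,0,0],[0.019,-0.056,0],0],[[0,0,0],[0.019,-0.056,0],0]]' 20; python3 -c "
from plant import *;print(sense()['ee_rot'])"
```

```text
time_s: 1.6
eef_pos: [0.4372, -0.0164, 0.2187]
ee_rot: [[0.996, -0.093, 0.0], [-0.093, -0.996, -0.0], [0.0, 0.0, -1.0]]
wrist_force: [0.4, -1.3, 0.4]
gripper_width: 0.004
finger_force: 0.0
[[ 9.95669082e-01 -9.29680377e-02  1.48753485e-04]
 [-9.29680204e-02 -9.95669088e-01 -1.19037349e-04]
 [ 1.59175916e-04  1.04692491e-04 -9.99999982e-01]]
```

```bash
python3 -m inch '[[[0,0,0],[0.0187,-0.053,0],0],[[0,0,0],[0.0187,-0.053,0],0],[[0,0,0],[0,0,0.05],0],[[0,0,0],[0,0,0.045],0],[[0,0,0],[0,0,0],0],[[0,0,0],[0,0,0],0]]'; python3 - <<'E'
from h import *
t=grab_frame("top");s=grab_frame("scene")
cv2.imwrite("pics/p1.png",np.hstack([cv2.resize(t[190:310,170:290],(400,400)),cv2.resize(s[130:250,310:430],(400,400))]))
E
```

```text
time_s: 2.35
eef_pos: [0.4847, 0.0837, 0.1251]
ee_rot: [[0.996, -0.093, 0.001], [-0.093, -0.996, 0.0], [0.001, -0.0, -1.0]]
wrist_force: [-0.4, 0.4, 0.3]
gripper_width: 0.005
finger_force: 0.0
```

View pics/p1.png

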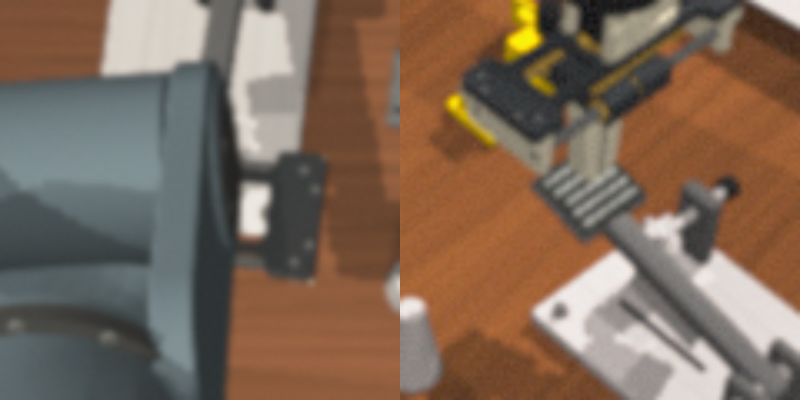

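The fingertips are over the pad: in the right half, tips at about (592,170) and pad centre at (590,200). I'll press now.

```bash
python3 -m inch '[[[0,0,0],[0,0,0.01],0],[[0,0,0],[0,0,0.009],0],[[0,0,0],[-0.001,0,0.006],0],[[0,0,0],[-0.001,0,0.006],0],[[0,0,0],[-0.001,0,0.006],0],[[0,0,0],[-0.001,0,0.006],0],[[0,0,0],[-0.001,0,0.006],0],[[0,0,0],[-0.001,0,0.006],0],[[0,0,0],[-0.001,0,0.004],0],[[0,0,0],[0,0,0],0]]'
```

```text
time_s: 3.7
eef_pos: [0.4771, 0.0844, 0.0644]
ee_rot: [[0.996, -0.093, 0.0], [-0.093, -0.996, 0.0], [0.0, -0.0, -1.0]]
wrist_force: [-0.5, -0.4, -0.2]
gripper_width: 0.007
finger_force: 0.0
```

```bash
python3 -m inch '[[[0,0,0],[0,0,0.002],0],[[0,0,0],[0,0,0.0015],0],[[0,0,0],[0,0,0],0]]';python3 -m inch '[[[0,0,0],[0,0,0.001],0],[[0,0,0],[0,0,0.001],0],[[0,0,0],[0,0,0],0]]'
```

```text
time_s: 4.08
eef_pos: [0.4769, 0.0844, 0.0613]
ee_rot: [[0.996, -0.093, -0.0], [-0.093, -0.996, 0.0], [-0.0, -0.0, -1.0]]
wrist_force: [-2.3, -0.8, 7.3]
gripper_width: 0.009
finger_force: 3.4
time_s: 4.45
eef_pos: [0.477, 0.0844, 0.0604]
ee_rot: [[0.996, -0.093, 0.0], [-0.093, -0.996, -0.0], [0.0, 0.0, -1.0]]
wrist_force: [-8.5, -0.8, 25.5]
gripper_width: 0.007
finger_force: 12.4
```

At the hard stop (25 N at pad height 60 mm). I'll release and go above the knob.

```bash
python3 -m inch '[[[0,0,0],[0,0,-0.02],0],[[0,0,0],[0,0,-0.06],0],[[0,0,0],[0,0,-0.06],0],[[0,0,0],[0.024,0.045,0],0.6],[[0,0,0],[0.024,0.045,0],0.6],[[0,0,0],[0.024,0.045,0],0.6],[[0,0,0],[0.024,0.045,0],0.6],[[0,0,0],[0.024,0.045,0],0.6],[[0,0,0],[0,0,0.05],0.6],[[0,0,0],[0,0,0.04],0.6],[[0,0,0],[0,0,0],0.6],[[0,0,0],[0,0,0],0.6]]'; python3 - <<'E'
from h import *
t=grab_frame("top");s=grab_frame("scene")
cv2.imwrite("pics/p2.png",np.hstack([cv2.resize(s[230:330,270:370],(400,400)),cv2.resize(s[160:280,330:450],(400,400))]))
E
```

```text
time_s: 5.95
eef_pos: [0.5763, -0.1509, 0.1106]
ee_rot: [[0.996, -0.093, 0.002], [-0.093, -0.996, -0.001], [0.002, 0.0, -1.0]]
wrist_force: [-0.3, 0.7, 1.1]
gripper_width: 0.597
finger_force: 0.0
```

View pics/p2.png

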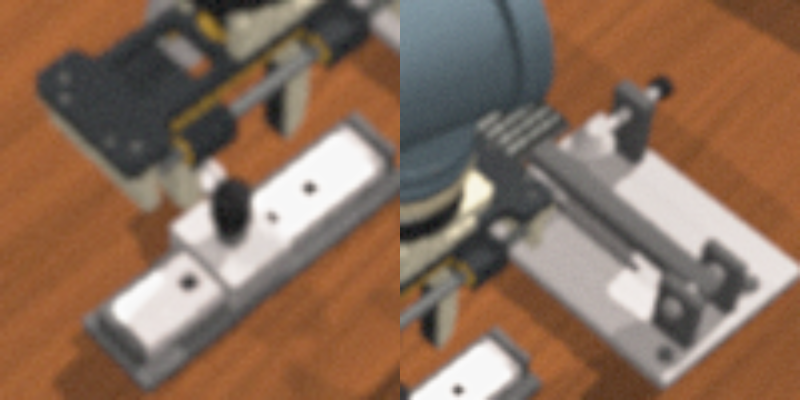

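The treadle is down and caught (pad low, right half at about (520,130)). The fingers straddle the knob, seen at (232,210) in the left half. I'll descend and grip.

```bash
python3 -m inch '[[[0,0,0],[0,0,0.025],0.6],[[0,0,0],[0,0,0.025],0.6],[[0,0,0],[0,0,0.01],0.6],[[0,0,0],[0,0,0],0.6],[[0,0,0],[0,0,0],0.2],[[0,0,0],[0,0,0],0.1],[[0,0,0],[0,0,0],0.1],[[0,0,0],[0,0,0],0.1],[[0,0,0],[0,0,0],0.1]]' 40
```

```text
time_s: 7.18
eef_pos: [0.5756, -0.1512, 0.0495]
ee_rot: [[0.996, -0.093, 0.0], [-0.093, -0.996, -0.001], [0.0, 0.001, -1.0]]
wrist_force: [-0.7, -2.9, 3.1]
gripper_width: 0.253
finger_force: 40.0
```

```bash
python3 -m inch '[[[0,0,0],[0,0,-0.005],0.1],[[0,0,0],[0,0,-0.005],0.1],[[0,0,0],[0,0,-0.005],0.1],[[0,0,0],[0,0,0],0.1],[[0,0,0],[0,0,0],0.1]]'
```

```text
time_s: 7.8
eef_pos: [0.5756, -0.1507, 0.064]
ee_rot: [[0.996, -0.093, 0.0], [-0.093, -0.996, 0.0], [0.0, -0.0, -1.0]]
wrist_force: [3.7, -1.3, -5.6]
gripper_width: 0.249
finger_force: 40.0
```

```bash
python3 -m inch '[[[0,0,0],[0,-0.006,0],0.1],[[0,0,0],[0,-0.008,0],0.1],[[0,0,0],[0,-0.008,0],0.1],[[0,0,0],[0,-0.008,0],0.1],[[0,0,0],[0,0,0],0.1],[[0,0,0],[0,0,0],0.1]]'; python3 -m inch '[[[0,0,0],[0,0,0.003],0.1],[[0,0,0],[0,0,0.003],0.1],[[0,0,0],[0,0,0.002],0.1],[[0,0,0],[0,0,0],0.1]]'
```

```text
time_s: 8.55
eef_pos: [0.5786, -0.1199, 0.0642]
ee_rot: [[0.996, -0.093, 0.001], [-0.093, -0.996, 0.0], [0.0, -0.0, -1.0]]
wrist_force: [6.0, 1.0, -6.4]
gripper_width: 0.254
finger_force: 40.0
time_s: 9.05
eef_pos: [0.5785, -0.1211, 0.056]
ee_rot: [[0.996, -0.093, 0.0], [-0.093, -0.996, -0.001], [0.001, 0.0, -1.0]]
wrist_force: [5.3, -3.1, -7.7]
gripper_width: 0.249
finger_force: 40.0
```

```bash
python3 -m inch '[[[0,0,0],[0,0,0.003],0.1],[[0,0,0],[0,0,0.002],0.1],[[0,0,0],[0,0,0.0015],0.1],[[0,0,0],[0,0,0],0.1],[[0,0,0],[0,0,0],0.1]]'; python3 -m inch '[[[0,0,0],[0,0,0.0005],0.1],[[0,0,0],[0,0,0.0005],0.1],[[0,0,0],[0,0,0],0.1],[[0,0,0],[0,0,0],0.1]]';python3 - <<'E'
from h import *
s=grab_frame("scene");t=grab_frame("top")
cv2.imwrite("pics/p3.png",np.hstack([cv2.resize(s[225:325,285:385],(400,400),interpolation=2),cv2.resize(s[160:280,330:450],(400,400))]))
E
```

```text
time_s: 9.68
eef_pos: [0.5785, -0.1213, 0.0497]
ee_rot: [[0.996, -0.093, 0.001], [-0.093, -0.996, -0.001], [0.001, 0.001, -1.0]]
wrist_force: [4.2, -5.2, -2.5]
gripper_width: 0.249
finger_force: 40.0
time_s: 10.18
eef_pos: [0.5786, -0.1213, 0.0494]
ee_rot: [[0.996, -0.093, 0.001], [-0.093, -0.996, -0.001], [0.001, 0.001, -1.0]]
wrist_force: [0.4, -3.9, 5.8]
gripper_width: 0.251
finger_force: 40.0
```

View pics/p3.png

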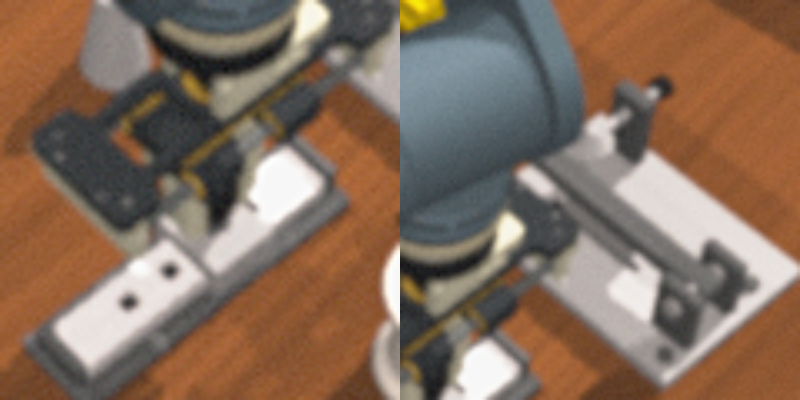

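Two free holes, at (170,270) and (130,300) in the left half, now show behind the carriage. The knob is back at its home height with a firm downward stop, and the treadle is still down, so I'm handing in.

```bash
python3 -c "
from plant import *
print(job_done())"
```

```text
the job is handed in; nothing more can be done
None
```

I handed the job in at about 10 s: the treadle is caught down, and the stop carriage is one hole nearer the cutter with its pin fully home and the knob still gripped. I didn't touch the glue pot or the cone. The hand-in returned no verdict, so this rests on the last picture and force readings.

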